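Strike the casting mould: lift out the locking bar and draw the side board

TASK

Release the cured slab: keeping the wooden locking bar level, lift it straight up out of the mould's two open-topped U brackets, and lower it (do not drop it) into the notches of both blocks on the grey rest board, centred between its ends. Then pull the mould's sliding side board by its tab away from the slab until it reaches its stop, and let go. Leave the slab and everything else on the bench where it is.

Things in the scene. Friction and masses are not known exactly. Their poses are not given: they have to be found in the camera images.
- mould: Fixed casting mould on a dark base board 370 x 340 x 18 mm. Origin: on the bench surface, under the middle between its two U brackets. x points from the brackets to the slab, y along the bar, z up; the base board spans x -120 to 250, y -170 to 170 mm. Pine sides and end, top at z 80 mm, surround the slab (x 60 to 246 mm).
- bracket_a (a point): Slot floor of the steel U bracket at mould x 0, y +125, z 50 mm. Bracket 44 mm (x) by 22 mm (y); slot 30 mm wide, open at the top, arm tops at mould z 95 mm.
- bracket_b (a point): Slot floor of the like bracket at mould x 0, y -125, z 50 mm.
- bar: Loose wooden locking bar, 24 (x) x 300 (y) x 36 mm (z), 0.14 to 0.28 kg, evenly heavy. Origin: middle of its underside; y along it, z up. It starts in both brackets, underside at mould z 50, up to 10 mm off-centre lengthwise. Between the brackets it is free on both sides (base board 32 mm below it, side board face 63 mm from it): take it at its middle from above.
- bar_end_a (a point): Underside of the bar at its +y end, 150 mm from the origin.
- bar_end_b (a point): Underside of the bar at its -y end, 150 mm from the origin.
- rest: Fixed grey-coated plank 210 x 270 x 12 mm with two notched wooden blocks. Origin: on the bench surface, midway between the blocks; y runs from block to block (either way round will do for the bar), x across the notches, z up; the plank spans x -50 to 160, y -135 to 135 mm. The seated bar's underside is at z 42 mm. A tape roll stands on the plank at x about 110 mm.
- notch_a (a point): Notch floor of the block at rest x 0, y +100, z 42 mm. Block 76 mm (x) by 24 mm (y); notch 36 mm wide, walls up to rest z 58 mm.
- notch_b (a point): Notch floor of the like block at rest x 0, y -100, z 42 mm.
- sideboard (a joint): Sliding side board of the mould: 0 (m) closed next to the slab, 0.070 at its stop; grows as it is pulled along the mould's -x. 2 N friction plus 8 N per m/s; stays where left. Two struts on its front (y +78 and -78 mm, top at mould z 80 mm) bear on the bar, so it cannot open before the bar is out. Board 20 mm thick in x, 202 mm wide, top at mould z 83 mm.
- tab_top (a point): Centre of the top of the pull tab, which stands up in the middle of the side board and moves with it: tab 20 mm thick (mould x), 60 mm wide (mould y), top at mould z 119 mm, 36 mm above the board, whose faces continue it downward. At joint value 0 it is at mould x 85 mm.
- slab: Cured concrete slab 120 x 196 x 30 mm with terracotta chips on top, lying in the mould; origin mid underside, top at mould z 48 mm. Leave it.
- tape: Grey tape roll, 80 mm diameter, 28 mm high, flat on the rest's plank; origin mid underside. Leave it.
- glue: White bottle, 56 mm diameter, 170 mm high, standing; origin mid underside. Leave it.
- tin: Tin, 90 mm diameter, 110 mm high, standing; origin mid underside. Leave it.
- hammer: Hammer, 260 mm long, lying on the bench at the left side. Leave it.
- driver: Screwdriver lying on the bench between the mould and the rest, on the robot side. Leave it.
- scraper: Scraper lying on the bench at the right side. Leave it.

How it is judged:
By the outcome, as a careful person would: the job done as asked, in the order asked, and still so for the second after the job is handed in, with the robot touching nothing.
It also fails if it takes over 54 s, if anything falls off the work surface, if the arm or the gripper's body presses on something with over 40 N, if the wrist force passes 120 N, or if a joint passes its speed limit or range.

ROBOT

A 6-joint arm with a two-finger parallel gripper is mounted at the origin on the work surface. World frame = base frame: x ahead of the robot, y to its left, z up, the work surface at z = 0. Lengths are in m, angles in rad, forces in N, time in s.
With the tool pointing down it reaches from about 0.325 to 0.875 m from the base axis. Payload 4.4 kg.
Tool frame: the origin (TCP) lies at the very end of the fingers, on their centre line; the grasp point (between the pads) lies 19 mm behind it (ctrl.hold_point_z is the distance from the TCP to the grasp point, in m); x points along the fingers, z is the direction in which the jaws open and shut, and the axes are right-handed (so a half turn about x gives the same grasp; the last joint's range is limited). The gripper opens to 85 mm and grips with 20 to 120 N. Pads are 22 mm wide; open, the fingers measure 114 mm over their backs; the gripper's body (76 mm by 85 mm) begins 54 mm behind the grasp point. The pads swing forward as they close: fully open they stand 13 mm farther back than shut.
Start: joints at [1, 0.207, 1.542, -0, 1.393, -0.15], TCP at [0.235, 0.525, 0.231] pointing down, gripper open.
Joint ranges: [-2.73, 2.73], [-0.86, 2.22], [0.23, 2.46], [-1.11, 4.25], [0.08, 2.63], [-2.82, 2.82]. Speed limits (rad/s): [2.79, 2.79, 3.14, 3.14, 3.14, 3.14].

INTERFACE

Orientations are given as a unit quaternion [w, x, y, z].
In Python, from cell import status, grab_frame, ctrl gives the robot as it stands. The module is installed in compiled form; this text tells all that it offers.
- The arm moves only by the shell command python3 -m handwheel 'ROWS' [OPENING] [FORCE]. ROWS is JSON, a list that holds one entry, the list of rows, each a list of 6 numbers: the shift along the world's x, y, z in m, then the turn, a rotation vector about the world's x, y, z in degrees. A call has 1 to 5 rows; each row is the pose to reach, as a shift and turn from the pose commanded when the call began; what a row does not reach only later rows make up. A row lasts 1/12 s, in which the tool goes at most 41.7 mm and 7.16 degrees, less where a joint would pass 70% of its speed; a pose out of reach is approached as far as the arm can. A call with a gripper value outside its range is refused whole. OPENING is the closure, from 0 (fully open) to 1 (shut), set as the call begins (- or left out, the last holds). The fingers move at their own pace and stop on an object; FORCE is the grip in N (left out, the last holds). Time passes only in rows, so rows that repeat a pose let the fingers close. It gives the time, the measured TCP pose, the force and the opening at its end, in the units of the state.
- status.state(): the state, without advancing time (a new reading comes with each control period).
- grab_frame(name): name is "scene" or "top" or "wrist"; returns a dict with "pixels" (384x512x3 uint8, red, green, blue), "fx", "fy", "cx", "cy" (pixels), "camera_from_world" (4x4, takes a point from world to camera coordinates). Camera axes: x right, y up, looking along -z (the intrinsics and any distortion apply to the point x, -y, -z); pixel columns grow to the right and rows downward; lengths in m; the calibration is good to about 2 mm. A picture is of the moment at which its call begins. There is no depth.
- ctrl.hand_in(): hands the job in, once; it reports no verdict.
The state is a dict: "time_s": time; "joint_pos": joint angles; "qvel": joint speeds; "tau": joint torques, N m; "tcp_pos": TCP position; "orientation": TCP orientation; "contact_force": force on the tool from outside, world axes, zero at the start; "moment": the same for the moment, N m; "finger_gap": finger opening in m.
Only numpy, scipy, OpenCV 4.12 (cv2) and the standard library are available. Lean on these libraries where they do the work, as an engineer would, in place of code of your own. Each camera call takes 0.05 s, during which the arm holds its last target.

## Working session

There is one attempt and no reset: what is moved stays moved. The work goes in short steps, Python scripts to look and compute and a shell command to move; the robot and the scene stay as the last step left them, time stands still between calls to the robot, and variables do not carry over. Pictures are saved under pics/ and viewed, and the job is handed in when it is done.

```bash
mkdir -p pics; python3 - <<'E'
from cell import status, grab_frame, ctrl
import cv2, json
print(status.state(), ctrl.hold_point_z)
for n in ["scene","top","wrist"]:
    f=grab_frame(n); cv2.imwrite(f"pics/{n}0.png",f["pixels"][:,:,::-1])
    print(n,f["fx"],f["fy"],f["cx"],f["cy"],f["camera_from_world"],[k for k in f])
E
```

```text
{'time_s': 0.0, 'joint_pos': array([ 9.99489674e-01,  2.07441704e-01,  1.54296748e+00,  3.64021016e-05,
        1.39349242e+00, -1.50525603e-01]), 'qvel': array([ 0.00024552, -0.00147565,  0.000355  ,  0.0001372 , -0.00215967,
       -0.00072231]), 'tau': array([ 8.27969798e-04, -3.83033645e+01, -2.91595316e+01, -2.22409326e-04,
        1.03143606e-02,  1.41181488e-05]), 'tcp_pos': array([0.23447062, 0.52419137, 0.23010702]), 'orientation': array([ 0.59264737, -0.38487629,  0.59414559,  0.38422696]), 'contact_force': array([0.44305768, 0.34705029, 0.39282545]), 'moment': array([-0.0288448 , -0.01822926,  0.04059152]), 'finger_gap': 0.08541042014283241} 0.0187
scene 401.9622028989813 401.9622028989813 258.840822623391 190.98147240845054 [[-0.48601394  0.8738353  -0.01422379  0.26290141]
 [-0.65157319 -0.35145247  0.67226003  0.26773378]
 [ 0.58244556  0.33599559  0.74017845 -1.73161116]
 [ 0.          0.          0.          1.        ]] ['pixels', 'fx', 'fy', 'cx', 'cy', 'camera_from_world']
top 358.3905353090568 358.3905353090568 252.6680137729926 190.75622030023882 [[ 0.01932995 -0.99980445 -0.00417246 -0.004865  ]
 [ 0.97449922  0.01790725  0.22367522 -0.53448523]
 [-0.22355676 -0.00838969  0.9746548  -1.10855798]
 [ 0.          0.          0.          1.        ]] ['pixels', 'fx', 'fy', 'cx', 'cy', 'camera_from_world']
wrist 328.2170432909605 328.2170432909605 250.29417755740425 191.10354560529316 [[ 0.40866113  0.91268441 -0.00180111 -0.57300676]
 [-0.88211186  0.394464   -0.25744284  0.03355346]
 [-0.23425359  0.10679566  0.96629185 -0.37814068]
 [ 0.          0.          0.          1.        ]] ['pixels', 'fx', 'fy', 'cx', 'cy', 'camera_from_world']
```

View pics/scene0.png

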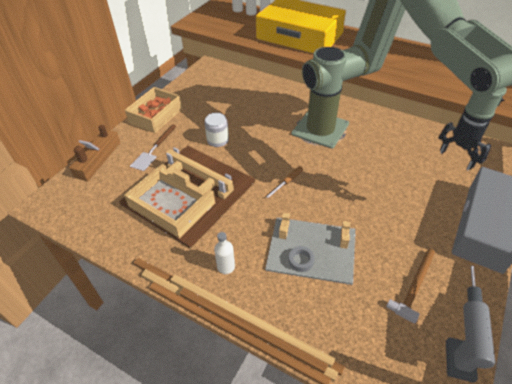

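View pics/top0.png

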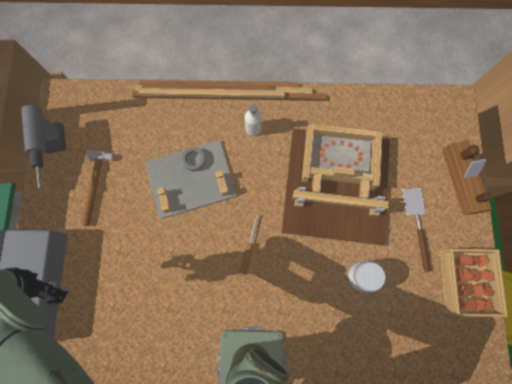

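View pics/wrist0.png

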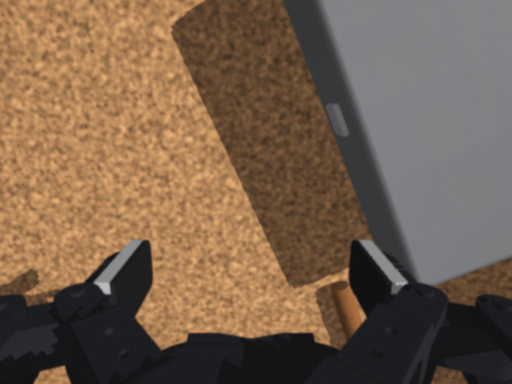

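The top view shows the mould at about (340,185) and the rest at (190,180), with the arm clear of both. I'll enlarge both areas in both views.

```bash
python3 - <<'E'
import cv2
t=cv2.imread("pics/top0.png"); s=cv2.imread("pics/scene0.png")
def crop(im,x,y,w,h,k,n): cv2.imwrite(n,cv2.resize(im[y:y+h,x:x+w],None,fx=k,fy=k,interpolation=cv2.INTER_CUBIC))
crop(t,275,115,125,95+40,4,"pics/tm.png")
crop(t,140,135,105,90,6,"pics/tr.png")
crop(s,115,140,145,105,5,"pics/sm.png")
crop(s,260,205,105,80,6,"pics/sr.png")
E
```

```text
(no output)
```

View pics/tm.png

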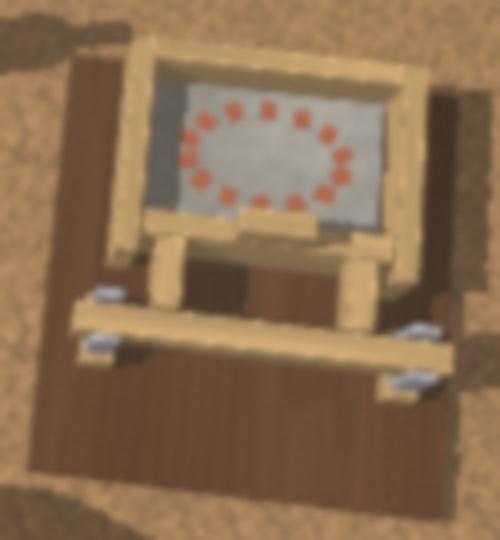

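View pics/tr.png

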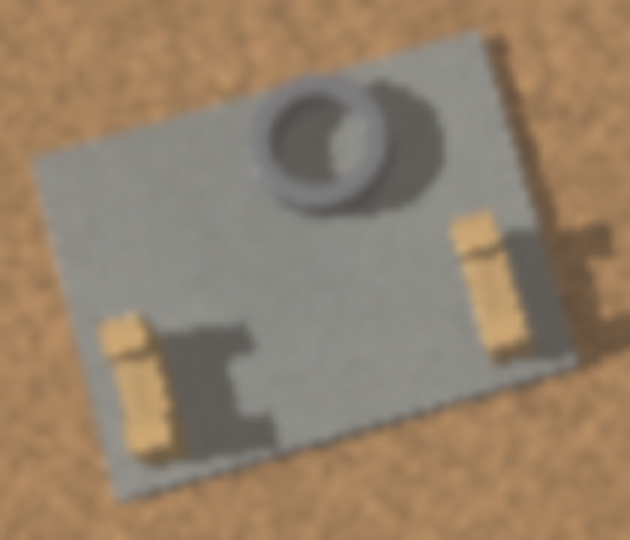

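View pics/sm.png

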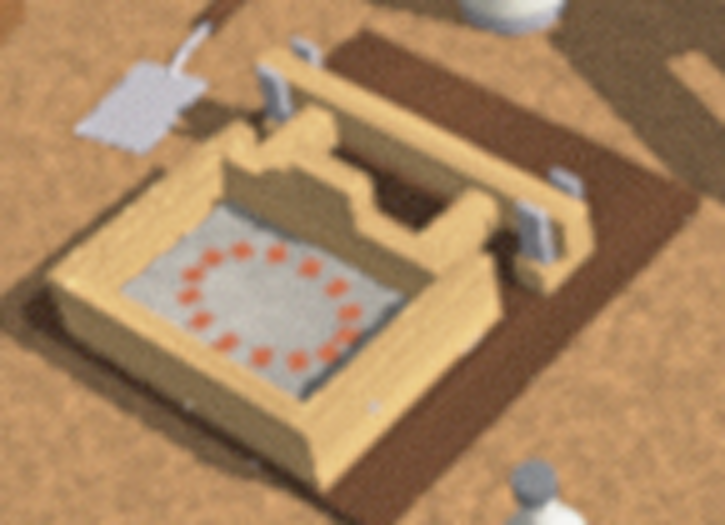

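View pics/sr.png

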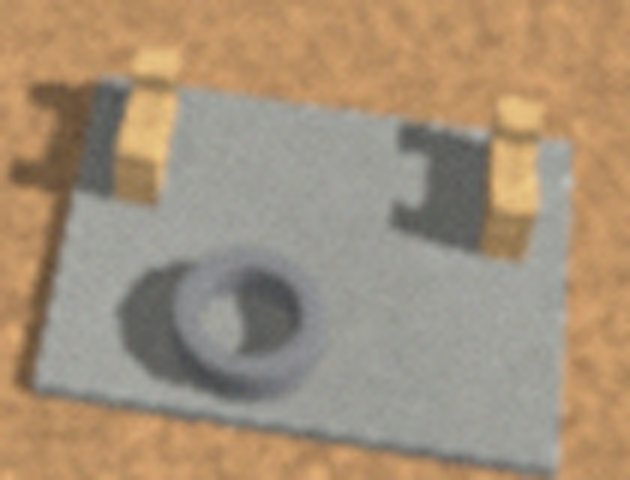

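```bash
cat > h.py <<'E'
import numpy as np, cv2, json
from cell import status, grab_frame, ctrl
def proj(f,P):
    P=np.atleast_2d(P); M=np.array(f["camera_from_world"]); c=P@M[:3,:3].T+M[:3,3]
    return np.c_[f["fx"]*c[:,0]/-c[:,2]+f["cx"], f["fy"]*c[:,1]/c[:,2]+f["cy"]]
def unp(f,uv,z):
    M=np.array(f["camera_from_world"]);R=M[:3,:3];o=-R.T@M[:3,3]
    d=R.T@np.array([(uv[0]-f["cx"])/f["fx"],-(uv[1]-f["cy"])/f["fy"],-1]); return o+d*(z-o[2])/d[2]
def pose(p,L):
    c,s=np.cos(p[2]),np.sin(p[2]); L=np.atleast_2d(L)
    return np.c_[p[0]+c*L[:,0]-s*L[:,1],p[1]+s*L[:,0]+c*L[:,1],L[:,2]]
def fit(obs,p0):
    from scipy.optimize import least_squares
    def r(p): return np.concatenate([(proj(f,pose(p,np.array(L)/1000.))-np.array(uv)).ravel() for f,L,uv in obs])
    s=least_squares(r,p0,loss="soft_l1"); return s.x,r(s.x)
def full(uv,k,x,y): return [((u+.5)/k-.5+x,(v+.5)/k-.5+y) for u,v in uv]
E
python3 - <<'E'
from h import *
T=grab_frame("top");S=grab_frame("scene")
m,r=fit([(T,[[250,170,18],[-120,170,18],[-120,-170,18],[250,-170,18]],full([(70,58),(30,470),(447,520),(460,92)],4,275,115)),
 (S,[[-120,-170,18],[-120,170,18]],full([(367,32),(698,200)],5,115,140))],[.45,-.25,0])
print(m,r.round(1))
b,r=fit([(T,[[12,150,86],[-12,150,86],[12,-150,86],[-12,-150,86]],full([(75,300),(70,327),(455,345),(452,373)],4,275,115))],m)
print('bar',b,r.round(1))
q,r=fit([(T,[[160,135,12],[160,-135,12],[-50,-135,12],[-50,135,12]],full([(35,158),(485,30),(575,357),(120,498)],6,140,135)),
 (S,[[-50,-135,12],[-50,135,12],[160,135,12],[160,-135,12]],full([(100,80),(572,143),(555,470),(37,388)],6,260,205))],[.5,.2,.3])
print('rest',q,r.round(1))
# overlay
for n,f,in(("top",T),("scene",S)):
    im=cv2.resize(f["pixels"][:,:,::-1],None,fx=4,fy=4,interpolation=cv2.INTER_CUBIC)
    def box(p,x0,x1,y0,y1,z,c):
        uv=proj(f,pose(p,np.array([[x0,y0,z],[x1,y0,z],[x1,y1,z],[x0,y1,z]])/1000))
        cv2.polylines(im,[np.int32((uv+.5)*4-.5)],True,c,1)
    box(m,-120,250,-170,170,18,(0,0,255))
    for s in(125,-125): box(m,-22,22,s-11,s+11,95,(255,0,0))
    box(m,75,95,-30,30,119,(0,255,0)); box(b,-12,12,-150,150,86,(0,255,0))
    box(q,-50,160,-135,135,12,(0,0,255))
    for s in(100,-100): box(q,-38,38,s-12,s+12,58,(255,0,0)); box(q,-18,18,s-12,s+12,42,(255,255,0))
    x,y,w,h=(1100,460,500,540) if n=="top" else (460,560,580,500)
    cv2.imwrite(f"pics/om_{n}.png",im[y:y+h,x:x+w])
    x,y,w,h=(560,540,420,360) if n=="top" else (1040,820,420,320)
    cv2.imwrite(f"pics/or_{n}.png",im[y:y+h,x:x+w])
E
```

```text
[ 0.50883177 -0.27468636 -0.09780492] [ 0.2 -1.3 -0.1  0.1 -0.7 -0.3 -0.3  0.7 -1.5 -1.1  0.2 -1.4]
bar [ 0.50802849 -0.27285609 -0.10452905] [ 0.  -0.3  0.6  0.3 -0.5 -0.2 -0.1  0.2]
rest [0.53581079 0.20473583 0.3162798 ] [-0.8 -0.2 -1.  -0.5  0.9  0.8 -0.7  0.4 -0.6 -0.7 -0.3  0.1  0.3  0.3
 -1.1 -0.1]
```

View pics/om_top.png

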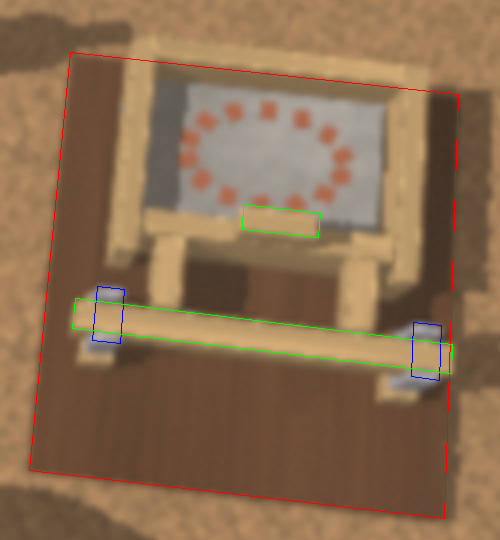

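View pics/om_scene.png

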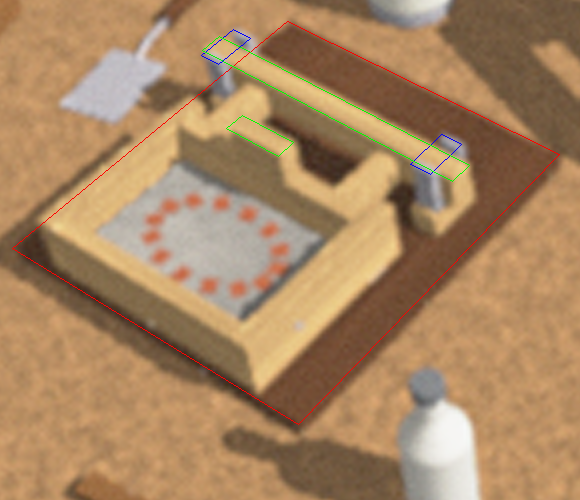

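View pics/or_top.png

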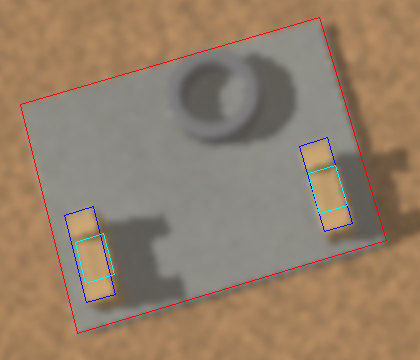

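View pics/or_scene.png

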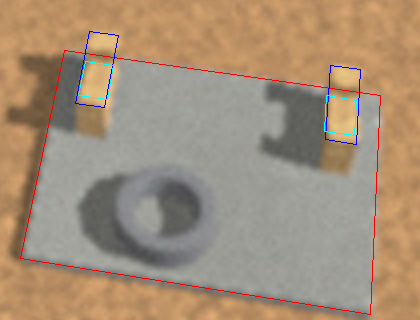

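Overlays from both views match the mould, bar and rest to within about 1 px. Next I'll work out the move.

```bash
python3 - <<'E'
from h import *
from scipy.spatial.transform import Rotation as Ro
s=status.state();q=s["orientation"];R=Ro.from_quat(np.r_[q[1:],q[0]])
print(R.as_matrix().round(3))
z=R.as_matrix()[:,2]
for t in(-.1,-.1+np.pi): print(t,"turn deg",np.degrees((t-np.arctan2(z[1],z[0])+np.pi)%(2*np.pi)-np.pi))
print(np.array([.508,-.273,.2])-s["tcp_pos"], s["time_s"])
E
```

```text
[[-0.001 -0.913  0.408]
 [-0.001  0.408  0.913]
 [-1.     0.    -0.001]]
-0.1 turn deg -71.62008533421908
3.041592653589793 turn deg 108.37991466578093
[ 0.27333326 -0.79751557 -0.03070467] 0.25
```

```bash
python3 -m handwheel '[[[0.013,-0.038,0,0,0,-3.6],[0.026,-0.076,0,0,0,-7.2],[0.039,-0.114,0,0,0,-10.8],[0.052,-0.152,0,0,0,-14.4],[0.065,-0.19,0,0,0,-18]]]' 0 40
python3 -m handwheel '[[[0.013,-0.038,0,0,0,-3.6],[0.026,-0.076,0,0,0,-7.2],[0.039,-0.114,0,0,0,-10.8],[0.052,-0.152,0,0,0,-14.4],[0.065,-0.19,0,0,0,-18]]]'
python3 -m handwheel '[[[0.013,-0.038,0,0,0,-3.6],[0.026,-0.076,0,0,0,-7.2],[0.039,-0.114,0,0,0,-10.8],[0.052,-0.152,0,0,0,-14.4],[0.065,-0.19,0,0,0,-18]]]'
python3 -m handwheel '[[[0.013,-0.038,0,0,0,-3.6],[0.026,-0.076,0,0,0,-7.2],[0.039,-0.114,0,0,0,-10.8],[0.052,-0.152,0,0,0,-14.4],[0.065,-0.19,0,0,0,-17.6]]]'
python3 -m handwheel '[[[0.007,-0.02,-0.015,0,0,0],[0.013,-0.037,-0.03,0,0,0],[0.013,-0.037,-0.03,0,0,0],[0.013,-0.037,-0.03,0,0,0]]]'
python3 - <<'E'
from h import *
f=grab_frame("wrist"); cv2.imwrite("pics/w1.png",f["pixels"][:,:,::-1]); s=status.state(); print(s)
np.save("w1.npy",f,allow_pickle=True)
m=[.5088,-.2747,-.0978];b=[.508,-.2729,-.1045]
print(proj(f,pose(b,np.array([[12,0,86],[-12,0,86]])/1e3)), proj(f,pose(m,np.array([[75,30,119],[75,-30,119],[95,30,119],[95,-30,119]])/1e3)))
E
```

```text
time_s: 0.67
tcp_pos: [0.2999, 0.3332, 0.2311]
orientation: [0.647, -0.286, 0.647, 0.286]
contact_force: [1.2, -0.8, 0.6]
finger_gap: 0.085
time_s: 1.08
tcp_pos: [0.365, 0.1431, 0.2315]
orientation: [0.684, -0.181, 0.683, 0.181]
contact_force: [0.3, 0.2, 0.9]
finger_gap: 0.0853
time_s: 1.5
tcp_pos: [0.43, -0.0472, 0.2315]
orientation: [0.704, -0.072, 0.703, 0.072]
contact_force: [1.2, 0.3, 0.1]
finger_gap: 0.0855
time_s: 1.92
tcp_pos: [0.495, -0.2372, 0.2311]
orientation: [0.706, 0.037, 0.706, -0.036]
contact_force: [0.7, 0.1, 0.7]
finger_gap: 0.0858
time_s: 2.25
tcp_pos: [0.507, -0.2722, 0.1997]
orientation: [0.705, 0.037, 0.707, -0.035]
contact_force: [-1.0, 0.4, -0.2]
finger_gap: 0.0851
{'time_s': 2.3, 'joint_pos': array([-6.42103321e-01,  2.35122807e-01,  1.57193794e+00,  4.33739310e-04,
        1.33646929e+00, -5.42095386e-01]), 'qvel': array([ 0.01650735, -0.03142352, -0.00267523, -0.00058013, -0.00060649,
       -0.00077001]), 'tau': array([-6.71237279e-01, -3.77143478e+01, -2.82584703e+01, -4.95751051e-02,
       -2.44673115e-02, -2.57498570e-03]), 'tcp_pos': array([ 0.50744436, -0.27167241,  0.20075321]), 'orientation': array([ 0.70573567,  0.03588512,  0.70670595, -0.03487308]), 'contact_force': array([-0.21566136,  0.85599558,  0.77583853]), 'moment': array([0.00926994, 0.02024576, 0.03214568]), 'finger_gap': 0.08558718637899126}
[[266.96765514 187.11274425]
 [237.18465769 187.00180515]] [[362.88392525 158.44501546]
 [356.00532641 239.73151231]
 [392.09336818 158.35481499]
 [383.35174413 239.67170262]]
```

View pics/w1.png

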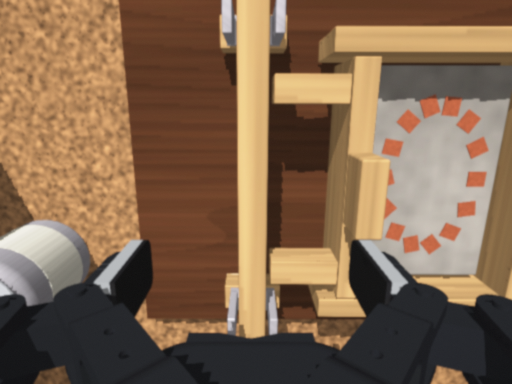

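The wrist view shows the bar running vertically at about columns 238–268 at row 187, with its near end at row 337 and the tab at (362–388, 155–240). Both agree with the predictions. I'll enlarge it to refine yaw and lengthwise offset.

```bash
python3 - <<'E'
import cv2
t=cv2.imread("pics/w1.png")
a=cv2.resize(t[0:70,205:305],None,fx=6,fy=6,interpolation=cv2.INTER_CUBIC)
b=cv2.resize(t[275:345,205:305],None,fx=6,fy=6,interpolation=cv2.INTER_CUBIC)
cv2.imwrite("pics/w1a.png",a);cv2.imwrite("pics/w1b.png",b)
E
```

```text
(no output)
```

View pics/w1a.png

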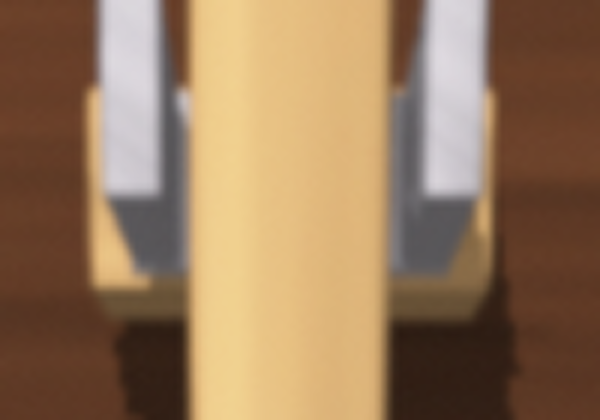

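View pics/w1b.png

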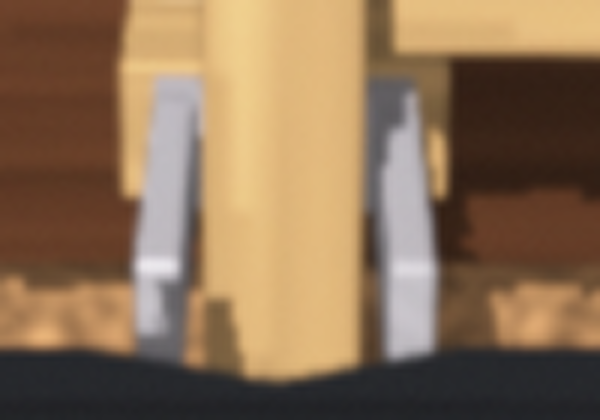

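```bash
python3 - <<'E'
from h import *
f=np.load("w1.npy",allow_pickle=True).item()
for z,pts in ((.086,[(236.3,0),(269.7,0),(239.2,316.7),(265.3,316.7)]),(.119,[])):
    for p in pts: print(p,unp(f,p,z).round(4))
A=(unp(f,(236.3,0),.086)+unp(f,(269.7,0),.086))/2;B=(unp(f,(239.2,316.7),.086)+unp(f,(265.3,316.7),.086))/2
d=A-B; print("bar yaw",np.arctan2(-d[0],d[1]),"x at y=-.273",B[0]+d[0]*(-.273-B[1])/d[1])
L=[[-22,114,95],[-15,114,95],[15,114,95],[22,114,95],[-22,-114,95],[-15,-114,95],[15,-114,95],[22,-114,95]]
uv=[(222.2,32.5),(231.7,32.5),(275.5,32.5),(285.5,32.5),(227.5,319.2),(235,319.2),(270.5,319.2),(277.8,319.2)]
m,r=fit([(f,L,uv)],[.5088,-.2747,-.0978]);print("mould",m,r.round(1))
im=cv2.resize(cv2.imread("pics/w1.png")[140:260,330:420],None,fx=6,fy=5,interpolation=cv2.INTER_CUBIC);cv2.imwrite("pics/w1c.png",im)
E
```

```text
(236.3, 0) [ 0.5105 -0.1373  0.086 ]
(269.7, 0) [ 0.5338 -0.1397  0.086 ]
(239.2, 316.7) [ 0.4845 -0.3913  0.086 ]
(265.3, 316.7) [ 0.5078 -0.3937  0.086 ]
bar yaw -0.10190654282612499 x at y=-.273 0.5083788168290699
mould [ 0.50864311 -0.27467359 -0.10259765] [-0.3  0.3  0.3  0.3 -0.1  0.3  0.   0.3 -0.1 -0.6  0.4 -0.6 -0.5 -0.5
  0.2 -0.4]
```

View pics/w1c.png

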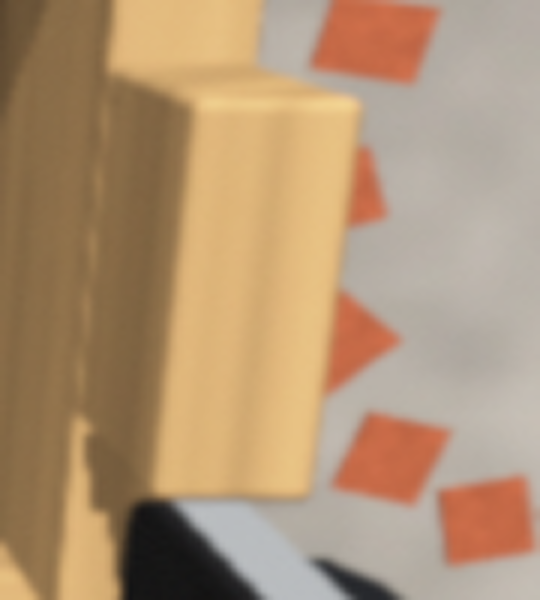

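```bash
python3 -m handwheel '[[[0.001,-0.001,-0.035,0,0,0],[0.001,-0.001,-0.07,0,0,0],[0.001,-0.001,-0.105,0,0,0],[0.001,-0.001,-0.13,0,0,0],[0.001,-0.001,-0.148,0,0,0]]]' 0 40
python3 - <<'E'
from h import *
f=grab_frame("wrist"); cv2.imwrite("pics/w2.png",f["pixels"][:,:,::-1]); s=status.state(); print(s["tcp_pos"],s["contact_force"])
E
```

```text
time_s: 2.72
tcp_pos: [0.5078, -0.2708, 0.0516]
orientation: [0.705, 0.035, 0.707, -0.034]
contact_force: [0.3, -1.2, -0.4]
finger_gap: 0.0853
[ 0.50594107 -0.26954247  0.04860777] [-1.58934321  1.42449469 -1.83547241]
```

View pics/w2.png

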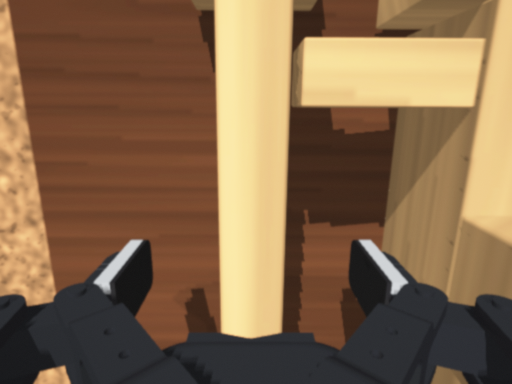

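The wrist view shows the bar (220–287 at row 260) centred between the pads (150 and 352). I'll close gently.

```bash
python3 -m handwheel '[[[0,0,0,0,0,0],[0,0,0,0,0,0],[0,0,0,0,0,0],[0,0,0,0,0,0],[0,0,0,0,0,0]]]' 0.5 30
python3 -m handwheel '[[[0,0,0,0,0,0],[0,0,0,0,0,0],[0,0,0,0,0,0],[0,0,0,0,0,0],[0,0,0,0,0,0]]]' 1 30
python3 -m handwheel '[[[0,0,0,0,0,0],[0,0,0,0,0,0],[0,0,0,0,0,0],[0,0,0,0,0,0],[0,0,0,0,0,0]]]' 1 60
python3 - <<'E'
from h import *
f=grab_frame("wrist"); cv2.imwrite("pics/w3.png",f["pixels"][:,:,::-1]); s=status.state(); print(s["tcp_pos"],s["contact_force"],s["moment"])
E
```

```text
time_s: 3.18
tcp_pos: [0.5101, -0.2739, 0.0553]
orientation: [0.707, 0.034, 0.705, -0.036]
contact_force: [0.1, 0.3, 0.7]
finger_gap: 0.0426
time_s: 3.6
tcp_pos: [0.5093, -0.2736, 0.0543]
orientation: [0.707, 0.035, 0.706, -0.036]
contact_force: [-1.3, 1.3, 5.7]
finger_gap: 0.0236
time_s: 4.02
tcp_pos: [0.5094, -0.2737, 0.0544]
orientation: [0.707, 0.035, 0.706, -0.036]
contact_force: [-1.3, 0.8, 5.6]
finger_gap: 0.0234
[ 0.50938198 -0.27364063  0.05437327] [-0.99239883  0.49569464  6.13658336] [ 0.06407582  0.30903139 -0.01500597]
```

View pics/w3.png

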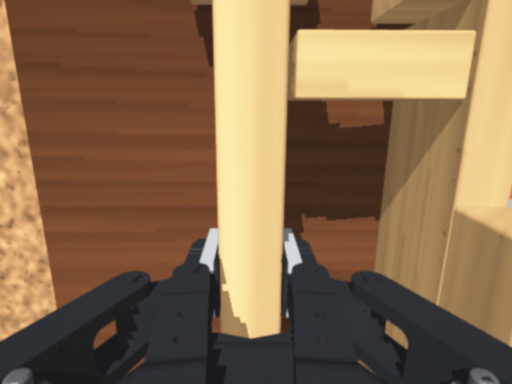

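Gripped: gap 23.4 mm, small forces. Now lift straight up.

```bash
python3 -m handwheel '[[[0,0,0.006,0,0,0],[0,0,0.016,0,0,0],[0,0,0.03,0,0,0],[0,0,0.045,0,0,0],[0,0,0.06,0,0,0]]]'
python3 -m handwheel '[[[0,0,0.02,0,0,0],[0,0,0.04,0,0,0],[0,0,0.06,0,0,0],[0,0,0.075,0,0,0],[0,0,0.08,0,0,0]]]'
python3 - <<'E'
from h import *
s=status.state(); print(s["tcp_pos"],s["contact_force"],s["moment"])
for n in("wrist","scene"):
    f=grab_frame(n); im=f["pixels"][:,:,::-1]
    if n=="scene": im=cv2.resize(im[90:260,100:300],None,fx=4,fy=3.5)
    cv2.imwrite(f"pics/{n}4.png",im)
E
```

```text
time_s: 4.48
tcp_pos: [0.5084, -0.2728, 0.1136]
orientation: [0.706, 0.036, 0.707, -0.035]
contact_force: [-0.0, 0.1, -2.4]
finger_gap: 0.0232
time_s: 4.9
tcp_pos: [0.5102, -0.2741, 0.1967]
orientation: [0.708, 0.034, 0.705, -0.036]
contact_force: [0.8, 0.1, -1.7]
finger_gap: 0.0231
[ 0.51021297 -0.27407826  0.19667591] [ 0.80267016  0.07066549 -1.6936755 ] [0.04528533 0.00609162 0.04589948]
```

View pics/scene4.png

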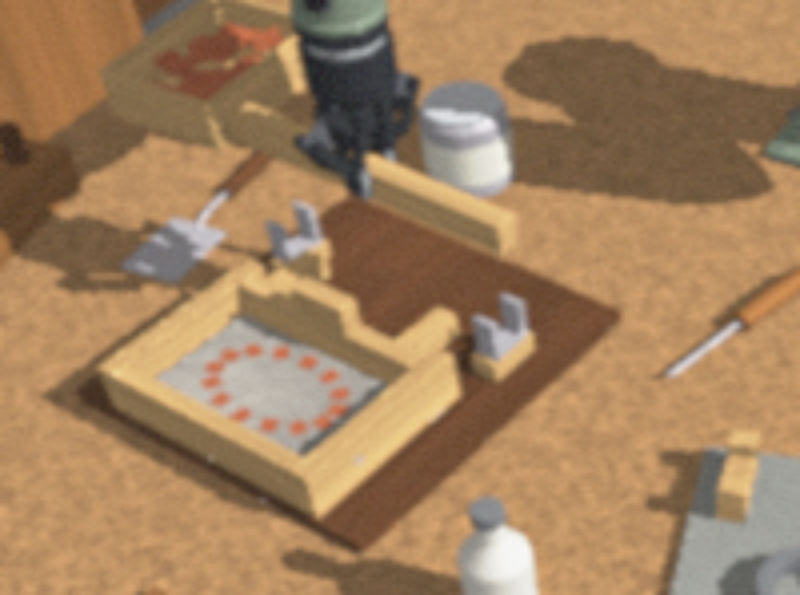

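View pics/wrist4.png

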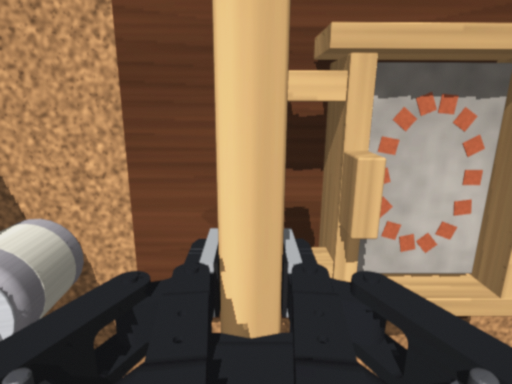

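The bar is out of both brackets and level: its edges are parallel in the scene crop, from (365,160) to (515,225). Next, carry it to the rest.

```bash
python3 -m handwheel '[[[0.001,0.02,0,0,0,1],[0.003,0.055,0,0,0,3],[0.005,0.095,0,0,0,5],[0.007,0.135,0,0,0,7],[0.009,0.175,0,0,0,9]]]'
python3 -m handwheel '[[[0.002,0.04,0,0,0,2],[0.004,0.08,0,0,0,4],[0.006,0.12,0,0,0,6],[0.008,0.16,0,0,0,8],[0.01,0.2,0,0,0,10]]]'
python3 -m handwheel '[[[0.003,0.04,0,0,0,2],[0.005,0.075,0,0,0,4],[0.0075,0.104,0,0,0,5],[0.0075,0.104,0,0,0,5],[0.0075,0.104,0,0,0,5]]]'
python3 -m handwheel '[[[0,0,0,0,0,0],[0,0,0,0,0,0],[0,0,0,0,0,0],[0,0,0,0,0,0]]]'
cat > see.py <<'E'
from h import *
import sys
k=sys.argv[1]
for n in("wrist","scene","top"):
    f=grab_frame(n); im=np.ascontiguousarray(f["pixels"][:,:,::-1]); np.save(f"{n}{k}.npy",f,allow_pickle=True)
    cv2.imwrite(f"pics/{n}{k}.png",im)
s=status.state(); print(s["time_s"],s["tcp_pos"],s["orientation"],s["contact_force"],s["moment"],s["finger_gap"])
E
python3 see.py 5
```

```text
time_s: 5.42
tcp_pos: [0.5163, -0.0963, 0.1912]
orientation: [0.706, -0.02, 0.708, 0.021]
contact_force: [0.4, 0.9, -2.7]
finger_gap: 0.023
time_s: 5.83
tcp_pos: [0.5262, 0.1037, 0.1914]
orientation: [0.701, -0.082, 0.703, 0.082]
contact_force: [-0.2, 0.2, -1.8]
finger_gap: 0.0233
time_s: 6.25
tcp_pos: [0.5339, 0.207, 0.1912]
orientation: [0.697, -0.114, 0.699, 0.113]
contact_force: [-0.0, -1.1, -1.8]
finger_gap: 0.023
time_s: 6.58
tcp_pos: [0.5354, 0.2046, 0.1931]
orientation: [0.698, -0.112, 0.698, 0.112]
contact_force: [-0.2, 0.1, -2.7]
finger_gap: 0.0232
6.7333 [0.53554446 0.20512436 0.19338877] [ 0.69824951 -0.11192986  0.69813352  0.11193263] [ 0.15189554 -0.55584723 -1.43581347] [-0.0132631   0.02853444  0.0003301 ] 0.02356210884030385
```

View pics/wrist5.png

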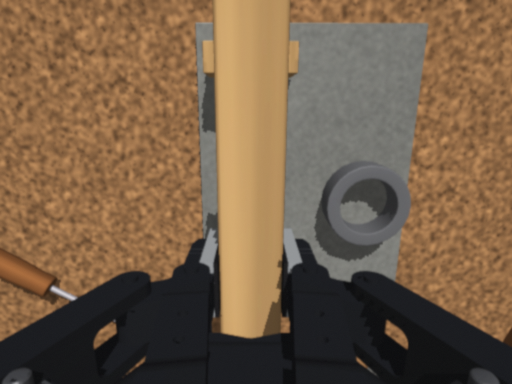

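View pics/top5.png

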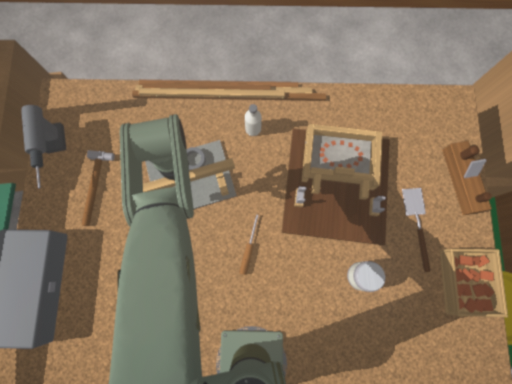

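View pics/scene5.png

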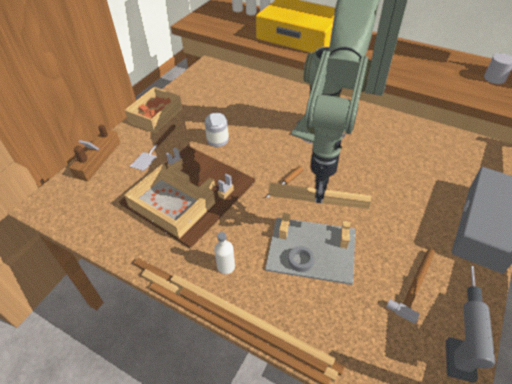

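```bash
python3 - <<'E'
from h import *
f=np.load("wrist5.npy",allow_pickle=True).item();S=np.load("scene5.npy",allow_pickle=True).item()
q=[.5358,.2047,.3163]
im=cv2.resize(f["pixels"][0:110,185:305,::-1],None,fx=6,fy=5,interpolation=cv2.INTER_CUBIC)
cv2.imwrite("pics/w5a.png",im)
def dr(im,f,p,x0,x1,y0,y1,z,k,ox,oy,c):
    uv=proj(f,pose(p,np.array([[x0,y0,z],[x1,y0,z],[x1,y1,z],[x0,y1,z]])/1000)); print(uv.round(1).tolist())
    cv2.polylines(im,[np.int32((uv-[ox,oy]+.5)*k-.5)],True,c,1)
im=cv2.resize(f["pixels"][:,:,::-1],None,fx=1.5,fy=1.5)
dr(im,f,q,-50,160,-135,135,12,1.5,0,0,(0,0,255));dr(im,f,q,-38,38,88,112,58,1.5,0,0,(255,0,0))
cv2.imwrite("pics/w5o.png",im)
b=[.5358,.2047,.3163]
im=cv2.resize(S["pixels"][170:230,260:380,::-1],None,fx=6,fy=6,interpolation=cv2.INTER_CUBIC)
dr(im,S,b,-12,12,-150,150,(.1934-.0544+.086)*1000,6,260,170,(0,255,0))
dr(im,S,b,-12,12,-150,150,(.1934-.0544+.05)*1000,6,260,170,(0,0,255))
cv2.imwrite("pics/s5o.png",im)
E
```

```text
[[205.9, 289.3], [395.1, 289.5], [429.5, 22.1], [195.6, 21.9]]
[[203.8, 72.7], [298.9, 72.8], [300.1, 40.2], [202.7, 40.2]]
[[269.8, 182.2], [268.5, 188.0], [371.2, 201.6], [371.3, 195.4]]
[[269.8, 190.3], [268.4, 196.0], [368.9, 209.6], [369.0, 203.5]]
```

View pics/w5o.png

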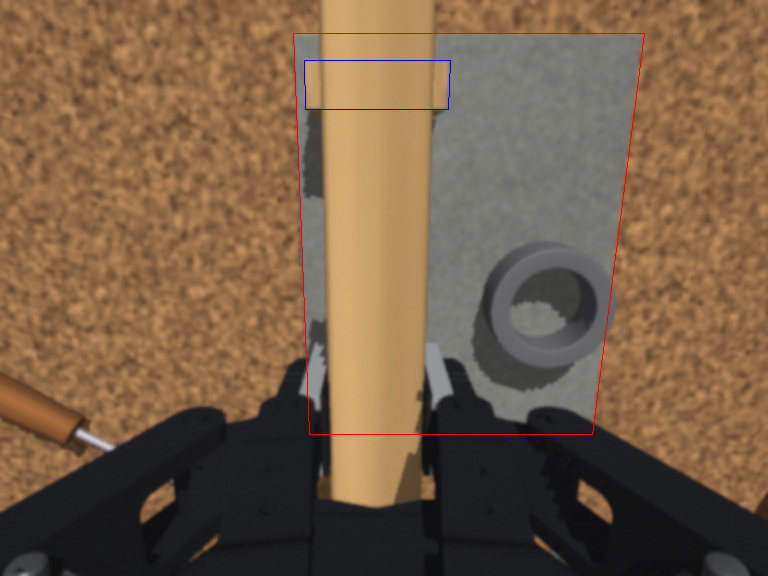

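View pics/s5o.png

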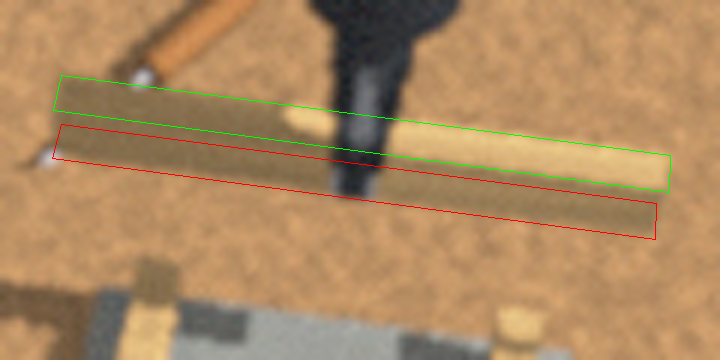

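View pics/w5a.png

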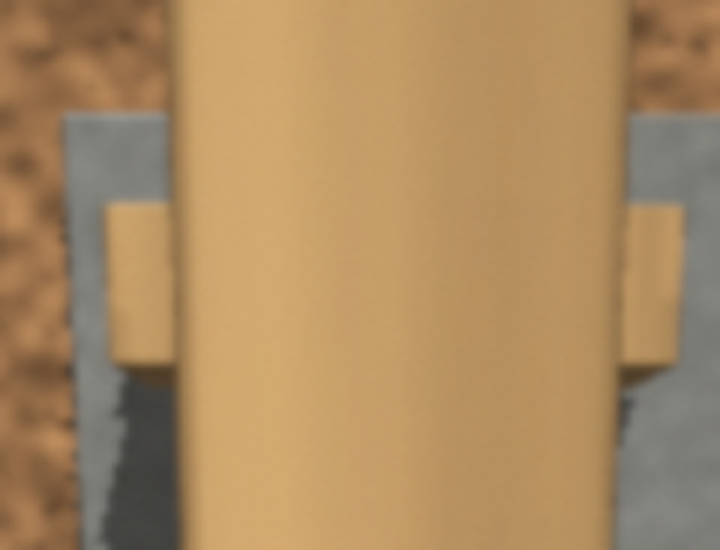

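The overlays agree with the plank, block a and the bar ends to about 1 px, so the bar is centred and aligned. I'll lower it to just above the notches and settle.

```bash
python3 -m handwheel '[[[0,0,-0.025,0,0,0],[0,0,-0.055,0,0,0],[0,0,-0.085,0,0,0],[0,0,-0.11,0,0,0],[0,0,-0.12,0,0,0]]]'
python3 -m handwheel '[[[0,0,0,0,0,0],[0,0,0,0,0,0],[0,0,0,0,0,0],[0,0,0,0,0,0]]]'
python3 see.py 6; python3 - <<'E'
import cv2
im=cv2.imread("pics/scene6.png");cv2.imwrite("pics/s6c.png",cv2.resize(im[200:290,255:375],None,fx=6,fy=6,interpolation=cv2.INTER_CUBIC))
E
```

```text
time_s: 7.15
tcp_pos: [0.5323, 0.2048, 0.0692]
orientation: [0.696, -0.112, 0.701, 0.112]
contact_force: [-1.0, 1.1, -3.0]
finger_gap: 0.0235
time_s: 7.48
tcp_pos: [0.5375, 0.2063, 0.0758]
orientation: [0.7, -0.112, 0.696, 0.112]
contact_force: [0.1, 1.0, -1.7]
finger_gap: 0.0233
7.6333 [0.53655131 0.20610903 0.07489878] [ 0.69917236 -0.11233366  0.69705977  0.11245819] [-0.30459027 -0.18228741 -1.07319606] [-0.02844931 -0.07854276  0.0099098 ] 0.023450583038988296
```

View pics/s6c.png

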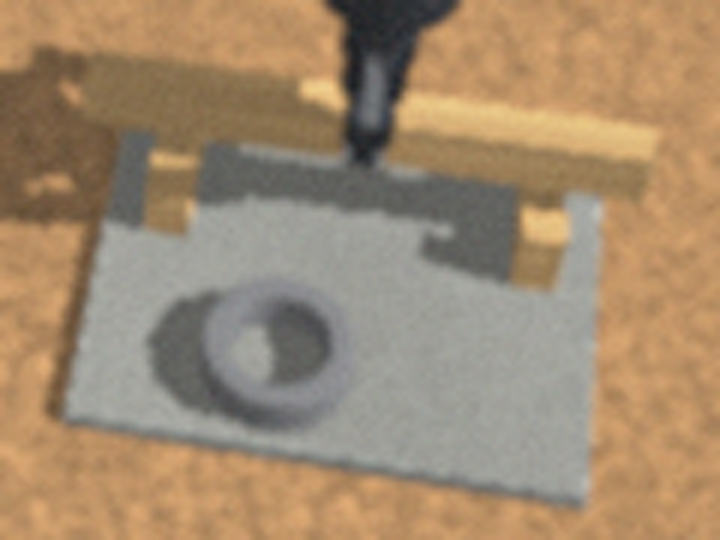

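View pics/wrist6.png

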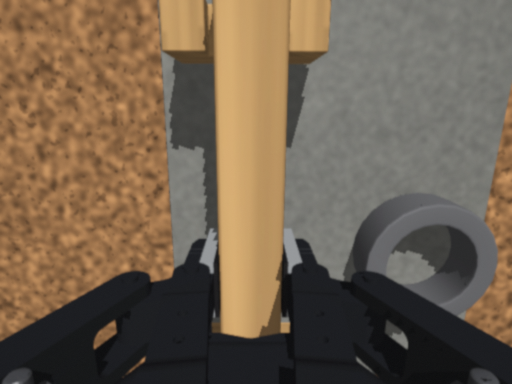

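Everything is aligned to within about 2 mm: block a spans 162–328 at row 45 and the bar centre is at 251. I'll shift a little and lower slowly.

```bash
python3 -m handwheel '[[[-0.001,-0.0005,-0.003,0,0,0],[-0.0015,-0.0007,-0.006,0,0,0],[-0.0015,-0.0007,-0.009,0,0,0],[-0.0015,-0.0007,-0.012,0,0,0],[-0.0015,-0.0007,-0.014,0,0,0]]]'
python3 -m handwheel '[[[0,0,0,0,0,0],[0,0,0,0,0,0],[0,0,0,0,0,0],[0,0,0,0,0,0]]]'
python3 see.py 7
```

```text
time_s: 8.05
tcp_pos: [0.5334, 0.2051, 0.0585]
orientation: [0.698, -0.112, 0.698, 0.112]
contact_force: [-0.4, 0.5, -1.9]
finger_gap: 0.023
time_s: 8.38
tcp_pos: [0.5341, 0.2052, 0.0594]
orientation: [0.698, -0.112, 0.698, 0.112]
contact_force: [-0.0, 0.1, -2.1]
finger_gap: 0.0232
8.5333 [0.53406756 0.20517256 0.05948985] [ 0.69826287 -0.11238992  0.69797313  0.11238765] [-0.07661368  0.28020602 -1.15977771] [-0.00994147 -0.01468488  0.02846674] 0.023198586187255416
```

View pics/wrist7.png

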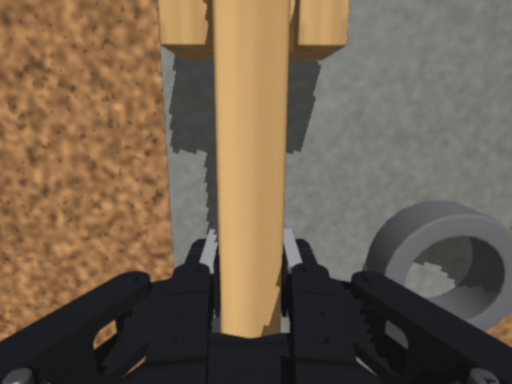

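The bar is now within about 1 mm of the notch centre (block 160–348, bar 216–288 near the top). Lowering the rest of the way.

```bash
python3 -m handwheel '[[[0.0005,0,-0.003,0,0,0],[0.0005,0,-0.006,0,0,0],[0.0005,0,-0.009,0,0,0],[0.0005,0,-0.011,0,0,0],[0.0005,0,-0.011,0,0,0]]]'
python3 -m handwheel '[[[0,0,0,0,0,0],[0,0,-0.001,0,0,0],[0,0,-0.002,0,0,0],[0,0,-0.002,0,0,0],[0,0,-0.002,0,0,0]]]'
python3 see.py 8; python3 - <<'E'
import cv2
im=cv2.imread("pics/scene8.png");cv2.imwrite("pics/s8c.png",cv2.resize(im[200:290,255:375],None,fx=6,fy=6,interpolation=cv2.INTER_CUBIC))
E
```

```text
time_s: 8.95
tcp_pos: [0.5337, 0.205, 0.0474]
orientation: [0.698, -0.112, 0.699, 0.112]
contact_force: [-1.1, -0.5, -2.5]
finger_gap: 0.0232
time_s: 9.37
tcp_pos: [0.5346, 0.2051, 0.0464]
orientation: [0.698, -0.112, 0.698, 0.112]
contact_force: [0.1, 0.5, -2.1]
finger_gap: 0.0231
9.5167 [0.53457381 0.20517584 0.04641532] [ 0.69827392 -0.11242628  0.69795282  0.11240876] [-0.06801767  0.81115657 -1.37506235] [-0.05666694 -0.04464232  0.01424126] 0.023224912217147852
```

View pics/s8c.png

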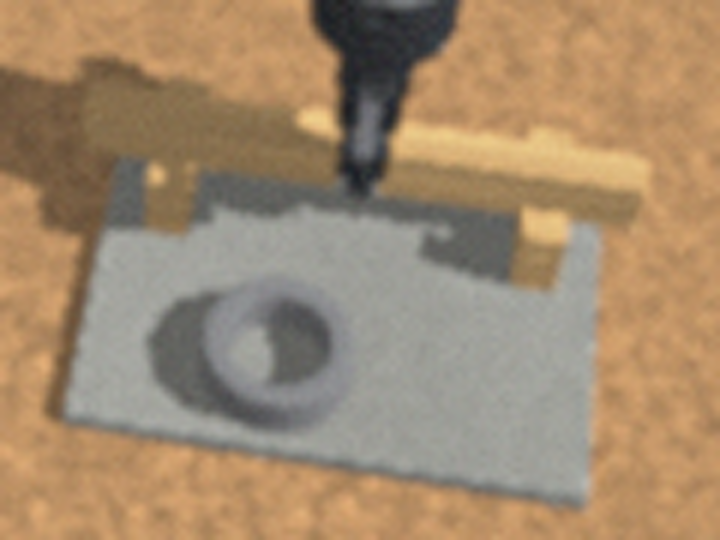

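Down in both notches, but not yet in contact: the force still reads the bar's weight. I'll continue in 1 mm steps.

```bash
python3 -m handwheel '[[[0,0,-0.0005,0,0,0],[0,0,-0.001,0,0,0],[0,0,-0.001,0,0,0],[0,0,-0.001,0,0,0]]]'
python3 -m handwheel '[[[0,0,-0.0005,0,0,0],[0,0,-0.001,0,0,0],[0,0,-0.001,0,0,0],[0,0,-0.001,0,0,0]]]'
```

```text
time_s: 9.85
tcp_pos: [0.5346, 0.2052, 0.0464]
orientation: [0.698, -0.112, 0.698, 0.112]
contact_force: [-2.9, -1.7, 4.6]
finger_gap: 0.0232
time_s: 10.18
tcp_pos: [0.5346, 0.2052, 0.0464]
orientation: [0.698, -0.113, 0.698, 0.112]
contact_force: [-4.7, -1.8, 10.8]
finger_gap: 0.023
```

Contact at the expected height (+11 N). Ease off and open.

```bash
python3 -m handwheel '[[[0,0,0.001,0,0,0],[0,0,0.0015,0,0,0],[0,0,0.0015,0,0,0]]]'
python3 -m handwheel '[[[0,0,0,0,0,0],[0,0,0,0,0,0],[0,0,0,0,0,0],[0,0,0,0,0,0],[0,0,0,0,0,0]]]' 0.35
python3 -m handwheel '[[[0,0,0.01,0,0,0],[0,0,0.035,0,0,0],[0,0,0.07,0,0,0],[0,0,0.11,0,0,0],[0,0,0.15,0,0,0]]]'
python3 see.py 9; python3 - <<'E'
import cv2
im=cv2.imread("pics/scene9.png");cv2.imwrite("pics/s9c.png",cv2.resize(im[200:290,255:375],None,fx=6,fy=6,interpolation=cv2.INTER_CUBIC))
E
```

```text
time_s: 10.43
tcp_pos: [0.5346, 0.2052, 0.0464]
orientation: [0.698, -0.112, 0.698, 0.112]
contact_force: [-1.8, -0.6, 6.2]
finger_gap: 0.0236
time_s: 10.85
tcp_pos: [0.5343, 0.2051, 0.0455]
orientation: [0.698, -0.112, 0.698, 0.112]
contact_force: [0.1, 0.1, -0.1]
finger_gap: 0.0551
time_s: 11.27
tcp_pos: [0.5337, 0.205, 0.1974]
orientation: [0.698, -0.112, 0.699, 0.112]
contact_force: [1.0, 0.4, -0.7]
finger_gap: 0.0554
11.4167 [0.53794271 0.20597169 0.2019582 ] [ 0.70222993 -0.11219028  0.6939712   0.11265186] [-0.04328645  0.70210079 -1.59822867] [0.0018232  0.0353959  0.00778466] 0.05565375496857157
```

View pics/s9c.png

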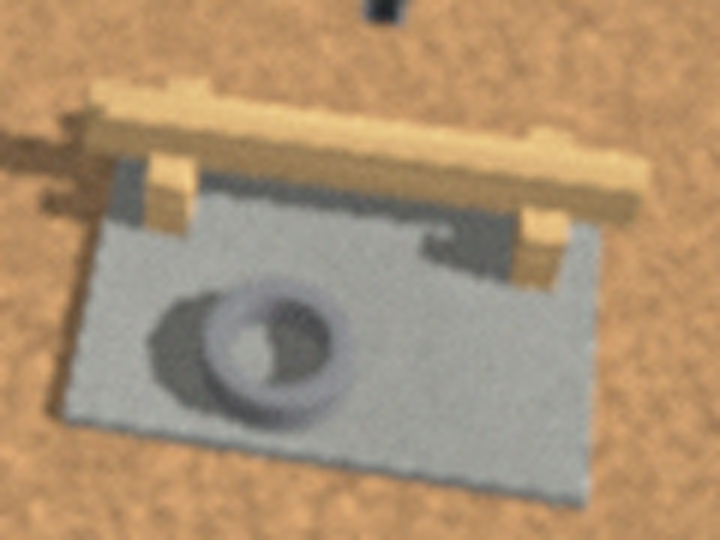

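View pics/wrist9.png

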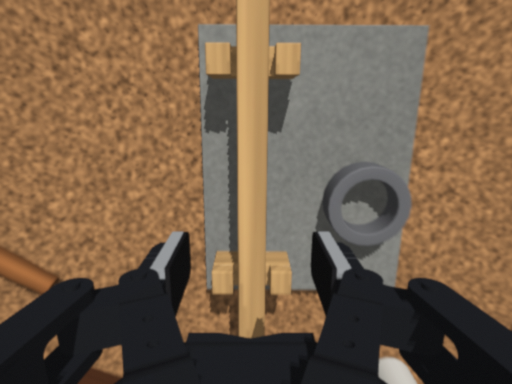

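The bar is seated level in both notches: scene crop ends at (90,110) and (645,190), and the wrist view shows both notches filled. Next, the tab.

```bash
python3 -m handwheel '[[[0.002,-0.02,0,0,0,-1],[0.007,-0.055,0,0,0,-3],[0.012,-0.095,0,0,0,-5],[0.017,-0.135,0,0,0,-7],[0.021,-0.175,0,0,0,-9]]]' 0
python3 -m handwheel '[[[0.005,-0.04,0,0,0,-2],[0.01,-0.08,0,0,0,-4],[0.015,-0.12,0,0,0,-6],[0.02,-0.16,0,0,0,-8],[0.024,-0.2,0,0,0,-10]]]'
python3 -m handwheel '[[[0.005,-0.04,0,0,0,-2],[0.01,-0.08,0,0,0,-4],[0.0135,-0.113,0,0,0,-5],[0.0135,-0.113,0,0,0,-5],[0.0135,-0.113,0,0,0,-5]]]'
python3 -m handwheel '[[[0,0,0,0,0,0],[0,0,0,0,0,0],[0,0,0,0,0,0],[0,0,0,0,0,0]]]'
python3 see.py 10; python3 - <<'E'
from h import *
f=np.load("wrist10.npy",allow_pickle=True).item()
print(proj(f,pose([.5086,-.2747,-.102],np.array([[75,30,119],[75,-30,119],[95,30,119],[95,-30,119]])/1e3)).round(1))
E
```

```text
time_s: 11.83
tcp_pos: [0.5544, 0.0288, 0.1946]
orientation: [0.704, -0.057, 0.706, 0.057]
contact_force: [0.3, 0.1, 1.0]
finger_gap: 0.0851
time_s: 12.25
tcp_pos: [0.5784, -0.1715, 0.1944]
orientation: [0.706, 0.005, 0.708, -0.005]
contact_force: [0.9, 0.1, -0.0]
finger_gap: 0.0852
time_s: 12.67
tcp_pos: [0.5918, -0.2845, 0.194]
orientation: [0.705, 0.037, 0.707, -0.036]
contact_force: [-1.0, -0.1, -0.5]
finger_gap: 0.0854
time_s: 13.0
tcp_pos: [0.593, -0.2813, 0.1958]
orientation: [0.706, 0.035, 0.706, -0.034]
contact_force: [-0.4, -0.5, 0.1]
finger_gap: 0.0854
13.15 [ 0.59306122 -0.28201796  0.19600798] [ 0.70631223  0.03478432  0.70618706 -0.03482708] [-0.6207688   0.64293509 -0.83278213] [-0.00079129  0.03368538 -0.00153727] 0.08543983969862823
[[236.2 159. ]
 [236.8 241.4]
 [265.9 159.1]
 [264.5 241.5]]
```

View pics/wrist10.png

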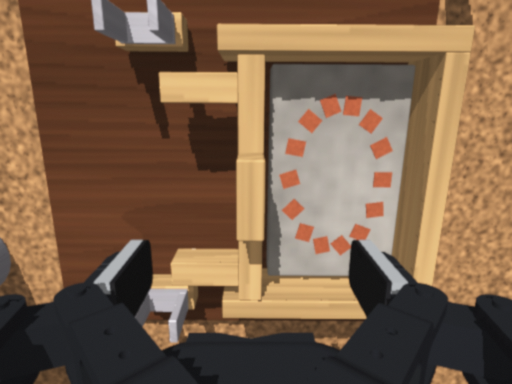

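The tab at (237–265, 157–240) is where predicted and on the jaw centre line. Descend and grip.

```bash
python3 -m handwheel '[[[0,-0.001,-0.025,0,0,0],[0,-0.001,-0.055,0,0,0],[0,-0.001,-0.08,0,0,0],[0,-0.001,-0.098,0,0,0],[0,-0.001,-0.106,0,0,0]]]' 0 30
python3 -m handwheel '[[[0,0,0,0,0,0],[0,0,0,0,0,0],[0,0,0,0,0,0],[0,0,0,0,0,0],[0,0,0,0,0,0]]]' 0.5
python3 -m handwheel '[[[0,0,0,0,0,0],[0,0,0,0,0,0],[0,0,0,0,0,0],[0,0,0,0,0,0],[0,0,0,0,0,0]]]' 1 30
python3 -m handwheel '[[[0,0,0,0,0,0],[0,0,0,0,0,0],[0,0,0,0,0,0]]]' 1 50
python3 see.py 11
```

```text
time_s: 13.57
tcp_pos: [0.5908, -0.2822, 0.0861]
orientation: [0.704, 0.036, 0.708, -0.034]
contact_force: [-0.8, -0.2, 0.3]
finger_gap: 0.0853
time_s: 13.98
tcp_pos: [0.594, -0.2845, 0.0917]
orientation: [0.707, 0.035, 0.705, -0.036]
contact_force: [0.5, -1.2, 1.2]
finger_gap: 0.0427
time_s: 14.4
tcp_pos: [0.5927, -0.2841, 0.0908]
orientation: [0.706, 0.035, 0.706, -0.035]
contact_force: [-3.1, 1.1, 5.7]
finger_gap: 0.0195
time_s: 14.65
tcp_pos: [0.5927, -0.2841, 0.0908]
orientation: [0.706, 0.035, 0.706, -0.035]
contact_force: [-3.2, 1.0, 6.0]
finger_gap: 0.0192
14.8 [ 0.59268998 -0.28407448  0.0908543 ] [ 0.7061191   0.03518083  0.70633097 -0.03542145] [-4.05747141  1.06128765  6.2502349 ] [ 0.14419713  0.5473961  -0.13988218] 0.01914499062446459
```

View pics/wrist11.png

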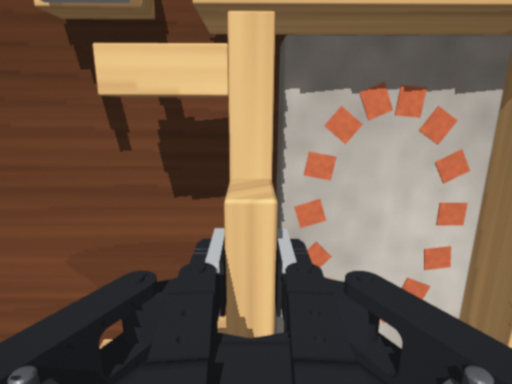

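Tab gripped (gap 19 mm). Pull along mould -x.

```bash
python3 -m handwheel '[[[-0.004,0.0004,0,0,0,0],[-0.011,0.0011,0,0,0,0],[-0.02,0.002,0,0,0,0],[-0.03,0.003,0,0,0,0],[-0.04,0.0041,0,0,0,0]]]'
python3 -m handwheel '[[[-0.008,0.0008,0,0,0,0],[-0.015,0.0015,0,0,0,0],[-0.02,0.002,0,0,0,0],[-0.024,0.0025,0,0,0,0],[-0.026,0.0027,0,0,0,0]]]'
python3 -m handwheel '[[[-0.001,0.0001,0,0,0,0],[-0.002,0.0002,0,0,0,0],[-0.002,0.0002,0,0,0,0],[-0.002,0.0002,0,0,0,0],[-0.002,0.0002,0,0,0,0]]]'
```

```text
time_s: 15.22
tcp_pos: [0.5532, -0.28, 0.0908]
orientation: [0.707, 0.035, 0.705, -0.036]
contact_force: [2.2, 0.3, 4.9]
finger_gap: 0.0192
time_s: 15.63
tcp_pos: [0.5267, -0.2772, 0.0908]
orientation: [0.707, 0.035, 0.706, -0.036]
contact_force: [2.9, 0.6, 5.0]
finger_gap: 0.0193
time_s: 16.05
tcp_pos: [0.5248, -0.277, 0.0908]
orientation: [0.707, 0.035, 0.706, -0.036]
contact_force: [1.1, 1.0, 5.7]
finger_gap: 0.0193
```

Moved 68 mm so far. Continue slowly into the stop.

```bash
python3 -m handwheel '[[[-0.001,0.0001,0,0,0,0],[-0.002,0.0002,0,0,0,0],[-0.003,0.0003,0,0,0,0],[-0.003,0.0003,0,0,0,0],[-0.003,0.0003,0,0,0,0]]]'
python3 -m handwheel '[[[-0.001,0.0001,0,0,0,0],[-0.002,0.0002,0,0,0,0],[-0.002,0.0002,0,0,0,0],[-0.002,0.0002,0,0,0,0]]]'
```

```text
time_s: 16.47
tcp_pos: [0.523, -0.2769, 0.0908]
orientation: [0.708, 0.035, 0.705, -0.036]
contact_force: [5.0, 0.4, 4.9]
finger_gap: 0.0192
time_s: 16.8
tcp_pos: [0.523, -0.2769, 0.0909]
orientation: [0.709, 0.035, 0.703, -0.036]
contact_force: [11.4, 0.3, 0.7]
finger_gap: 0.0192
```

At the stop: 70.0 mm of travel, with force rising while position holds. Release and lift off.

```bash
python3 -m handwheel '[[[0.001,-0.0001,0,0,0,0],[0.0015,-0.0002,0,0,0,0]]]'
python3 -m handwheel '[[[0,0,0,0,0,0],[0,0,0,0,0,0],[0,0,0,0,0,0],[0,0,0,0,0,0],[0,0,0,0,0,0]]]' 0.35
python3 -m handwheel '[[[0,0,0.01,0,0,0],[0,0,0.035,0,0,0],[0,0,0.07,0,0,0],[0,0,0.11,0,0,0],[0,0,0.13,0,0,0]]]'
python3 -m handwheel '[[[-0.01,0.02,0.02,0,0,0],[-0.03,0.05,0.04,0,0,0],[-0.05,0.085,0.05,0,0,0],[-0.065,0.12,0.05,0,0,0],[-0.08,0.15,0.05,0,0,0]]]'
python3 -m handwheel '[[[0,0,0,0,0,0],[0,0,0,0,0,0],[0,0,0,0,0,0],[0,0,0,0,0,0],[0,0,0,0,0,0]]]'
python3 see.py 12; python3 - <<'E'
from h import *
for n in("top","scene"):
    f=np.load(n+"12.npy",allow_pickle=True).item();m=[.5086,-.2747,-.102]
    im=cv2.resize(f["pixels"][:,:,::-1],None,fx=4,fy=4,interpolation=cv2.INTER_CUBIC)
    uv=proj(f,pose(m,np.array([[5,30,119],[5,-30,119],[25,-30,119],[25,30,119]])/1e3));cv2.polylines(im,[np.int32((uv+.5)*4-.5)],True,(0,255,0),1)
    x,y,w,h=(1100,460,500,540) if n=="top" else (460,560,580,500)
    cv2.imwrite(f"pics/f_{n}.png",im[y:y+h,x:x+w])
E
```

```text
time_s: 16.97
tcp_pos: [0.523, -0.2769, 0.0908]
orientation: [0.708, 0.035, 0.705, -0.036]
contact_force: [4.9, 0.2, 3.5]
finger_gap: 0.0191
time_s: 17.38
tcp_pos: [0.5206, -0.2764, 0.0892]
orientation: [0.706, 0.035, 0.707, -0.035]
contact_force: [0.1, 0.4, -0.8]
finger_gap: 0.0557
time_s: 17.8
tcp_pos: [0.5232, -0.2779, 0.2259]
orientation: [0.709, 0.034, 0.704, -0.037]
contact_force: [0.9, -0.6, 0.0]
finger_gap: 0.0558
time_s: 18.22
tcp_pos: [0.4408, -0.1252, 0.2717]
orientation: [0.707, 0.035, 0.705, -0.036]
contact_force: [0.6, 0.2, -0.3]
finger_gap: 0.0554
time_s: 18.63
tcp_pos: [0.4419, -0.1277, 0.2698]
orientation: [0.706, 0.036, 0.706, -0.036]
contact_force: [-0.3, 0.9, 0.1]
finger_gap: 0.0554
18.7833 [ 0.44162273 -0.1273068   0.26953847] [ 0.70599593  0.03569656  0.70642222 -0.03554077] [ 0.11862448 -0.20193431 -0.61586332] [-0.07395834  0.02938055 -0.05405261] 0.05546980689175887
```

View pics/f_top.png

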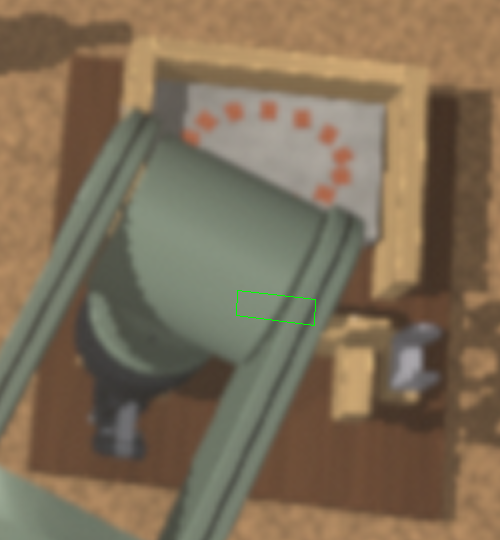

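View pics/f_scene.png

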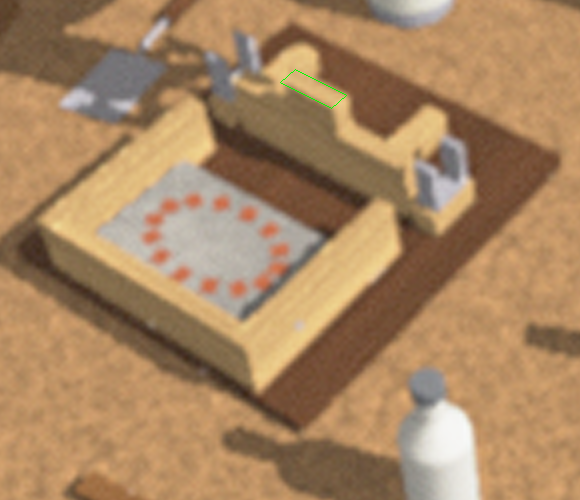

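View pics/scene12.png

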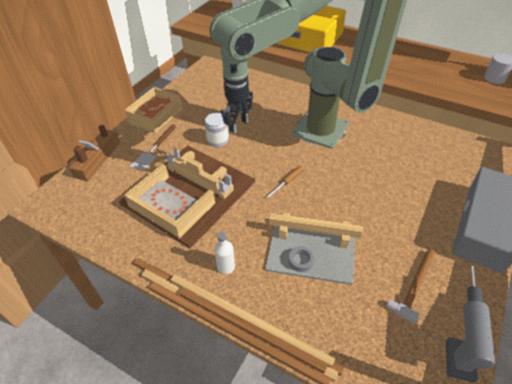

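The scene view shows the tab inside the outline predicted for 70 mm of travel. The slab's chip ring is unmoved, the bar sits in both notches at (270–360, 215–235), and the arm is clear. Handing in.

```bash
python3 -c "
from cell import ctrl; print(ctrl.hand_in())"
```

```text
the job is handed in; nothing more can be done
None
```

The job is done and handed in at about 19 s of the 54 s allowed. I lifted the locking bar level out of both brackets, lowered it into both rest notches until it touched (about 11 N), then released it. I then pulled the side board by its tab to its stop, let go, and moved the arm clear.

**Last checks:**
- **Bar:** the pictures show it level in both notches. It was centred to within about 2 mm when I checked just before lowering; I did not re-measure after release.
- **Side board:** it travelled 70.0 mm, and the force rose there while the position held. After release, the tab lies within the outline predicted for 70 mm in the scene view. The arm hid the tab in the top view, so the scene view alone confirms it.
- **Other items:** by eye, the slab, tape and other items look unmoved, and the highest force I read was about 12 N.

No check failed.

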